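Set the short leg of the upturned footstool

ROBOT

A 6-joint arm with a two-finger parallel gripper is mounted at the origin on the work surface. World frame = base frame: x ahead of the robot, y to its left, z up, the work surface at z = 0. Lengths are in m, angles in rad, forces in N, time in s.
With the tool pointing down it reaches from about 0.3 to 0.875 m from the base axis. Payload 6.4 kg.
Tool frame: the origin (TCP) lies between the finger pads; the fingertips stand 19 mm ahead of it and the grasp point (between the pads) is the TCP (ctrl.tips_ahead is the z of the fingertips in the tool frame, in m); z points along the fingers, y is the line along which they close (so a half turn about z gives the same grasp; the last joint's range is limited). The gripper opens to 85 mm and grips with 20 to 120 N. Pads are 22 mm wide; open, the fingers measure 114 mm over their backs; the gripper's body (76 mm by 85 mm) begins 54 mm behind the grasp point. The pads swing forward as they close: fully open they stand 13 mm farther back than shut.
Start: joints at [-1.352, 0.181, 1.607, -0, 1.354, -0.206], TCP at [0.237, -0.524, 0.25] pointing down, gripper open.
Joint ranges: [-2.99, 2.99], [-0.89, 2.07], [0.3, 2.58], [-1.14, 4.28], [0, 2.63], [-3.12, 3.12]. Speed limits (rad/s): [2.57, 2.57, 3.01, 3.14, 3.14, 3.14].

INTERFACE

Orientations are given as a unit quaternion [w, x, y, z].
In Python, from bench import readout, vision, ctrl gives the robot as it stands.
- The arm moves only by the tool play_rows, never from a script. Its arguments are lists of equal length, an entry for each row: "xyz": the shift along the tool's x, y, z in mm, a list of three; "rot": the turn, a rotation vector about the tool's x, y, z in rad, a list of three; "grip": the opening, from 0 (shut) to 1 (fully open). In form: {"xyz": [[x, y, z], ...], "rot": [[rx, ry, rz], ...], "grip": [grip, ...]}. A call has exactly 10 rows; each row is the pose to reach, as a shift and turn from the pose commanded when the call began, along the tool's axes at that moment; what a row does not reach only later rows make up. A row lasts 1/8 s, in which the tool goes at most 62.5 mm and 10.7 degrees, less where a joint would pass 70% of its speed; a pose out of reach is approached as far as the arm can. A call with a gripper value outside its range is refused whole. The fingers move at their own pace and stop on an object; the grip force is fixed at half the most. Time passes only in rows, so rows that repeat a pose let the fingers close, or fill a call up. It gives the time, the measured TCP pose, the force, the opening and the grip force at its end, in the units of the state.
- readout.get_obs(): the state, without advancing time (a new reading comes with each control period).
- vision.camera(name): name is "side" or "top" or "wrist"; returns a dict with "color" (400x640x3 uint8, red, green, blue), "depth" (400x640 float32, m along the optical axis (not along the pixel's ray), 0 where there is no reading), "camera_matrix" (3x3 intrinsics, pixels), "extrinsics" (4x4, takes a point from camera to world coordinates); the wrist camera has in their place "hand_eye" (4x4, takes a point from camera to tool coordinates, whose origin is the TCP and whose axes are the flange's). Camera axes: x right, y down, z forward; pixel columns grow to the right and rows downward; lengths in m; the calibration is good to about 2 mm. A picture is of the moment at which its call begins: read the wrist's pose just before it.
- ctrl.hand_in(): hands the job in; it is judged then, once.
The state is a dict: "time_s": time; "q": joint angles; "dq": joint speeds; "joint_efforts": joint torques, N m; "eef_pos": TCP position; "eef_rot": TCP orientation; "wrist_force": force on the tool from outside, world axes, zero at the start; "torque": the same for the moment, N m; "opening": opening from 0.0 (shut) to 1.0 (fully open); "grasp_force": force on a finger pad.
Only numpy, scipy, OpenCV 4.12 (cv2) and the standard library are available. Lean on these libraries where they do the work, as an engineer would, in place of code of your own. Each camera call takes 0.05 s, during which the arm holds its last target. There are 200 camera calls.

TASK

The footstool lies upside down and one of its four legs has been left pushed in, its spring button hidden inside the tube. Draw that leg out by its rubber foot to the height of the other three, and turn it to feel for the hole until the button pops through and locks it there; then let go. Do not force it once it locks, leave the stool lying where it is, and do not disturb the other things.

Things in the scene. Friction and masses are not known exactly. Their poses are not given: they have to be found in the camera images.
- stool: Round grey footstool upside down on the table, loose, about 3.6 kg: pad 326 mm across, 70 mm thick, on it a wooden seat board, 15 mm, its underside up, 85 mm above the table. Four tubular legs stand on it on a circle of 105 mm radius, 90 degrees apart. Origin: centre of the pad's face on the table; z up; the short leg stands at 45 degrees from its x towards its y.
- foot_short (a point): Centre (half-way up) of the black round rubber foot on top of the short leg, the place to grip: 30 mm across, 32 mm high. It is fast on a bright inner tube 21 mm across; 16 to 31 mm of tube show under it at the start, 40 mm when the leg is set. The rubber gives a little in twist: about 0.5 rad for each N m. The orientation given does not follow the turn.
- foot_a (a point): Centre of the rubber foot of the next leg round (anticlockwise seen from above). This leg and the two below are set in the middle hole and locked; their feet (same size) are at the height that the short one must reach.
- foot_b (a point): The same for the leg opposite the short one.
- foot_c (a point): The same for the remaining leg.
- mouth (a point): Centre of the open upper end of the short leg's sleeve. z up along the sleeve, x outward from the stool's middle, towards one of its two rows of holes.
- sleeve: The short leg's sleeve: dark steel tube 27 mm outside, 23 mm inside, 100 mm high, upright on the seat board; origin at its lower end, z up. Drilled through along x: a row of three holes, 8.5 mm, on the +x side and one on the -x side, centred 20, 50 and 80 mm up; either middle hole will do. The button pops only within about 1.3 mm and 0.2 rad of a hole's centre. Locked, it bears 60 N.
- leg: The inner tube of the short leg, with foot and button. Slides up and down in the sleeve (5 to 8 N) and turns in it without end (about 0.05 N m), and stays where it is left. Origin on the sleeve's axis, level with the sleeve's origin when the leg is set, lower by as much as it is short. Being round, its turn cannot be seen: the button starts 30 to 90 degrees off the nearer row of holes.
- button (a joint): How far the button is pressed in (m): sprung domed steel button, 7 mm across, on the side of the inner tube, pushed out by 3 to 9 N. About 0.0055 while it rubs inside the sleeve, 0 when popped out through a hole (4 mm then stand out of the sleeve). Popped, it locks the tube against sliding (1 mm play each way) and turning (0.1 rad play each way).
- spare_foot_center (a point): Centre of a spare rubber foot of the same size standing loose on the seat board between the legs.
- hex_key: Small hex key, 66 mm, lying on the seat board between the legs.
- screwdriver: Screwdriver with a wooden handle, 200 mm, lying on the table.
- mug: White mug, 80 mm across, 92 mm high.
- remote: Black remote control, 170 x 45 x 19 mm.
- screw_tin: Small round aluminium tin of screws, 76 mm across, 22 mm high.
- candle: Amber candle jar with a dark lid, 72 mm across, 90 mm high.

How it is judged:
By the outcome, as a careful person would: the job done as asked, in the order asked, and still so for the second after the job is handed in, with the robot touching nothing.
It also fails if it takes over 64 s, if anything falls off the work surface, if the arm or the gripper's body presses on something with over 40 N, if the wrist force passes 120 N, or if a joint passes its speed limit or range.

## Working session

There is one attempt and no reset: what is moved stays moved. The work goes in short steps, Python scripts to look and compute and a tool call to move; the robot and the scene stay as the last step left them, time stands still between calls to the robot, and variables do not carry over. Pictures are saved under pics/ and viewed, at most 10 in all, crops included, and the job is handed in when it is done.

Besides the shell and the picture viewer there is one more tool, called in YAML: its name, and indented under it one key for each argument. play_rows: Moves the arm, as the interface text tells. Its arguments: {"type":"object","properties":{"xyz":{"type":"array","items":{"type":"array","items":{"type":"number"}}},"rot":{"type":"array","items":{"type":"array","items":{"type":"number"}}},"grip":{"type":"array","items":{"type":"number"}}},"required":["xyz","rot","grip"]}

```bash
mkdir -p pics
cat > h.py <<'E'
import numpy as np, cv2
from scipy.spatial.transform import Rotation as R
from bench import readout, vision, ctrl
def shot(n,f):
    o=readout.get_obs(); c=vision.camera(n)
    if 'extrinsics' in c: T=c['extrinsics']
    else:
        q=o['eef_rot']; W=np.eye(4); W[:3,:3]=R.from_quat([q[1],q[2],q[3],q[0]]).as_matrix(); W[:3,3]=o['eef_pos']; T=W@c['hand_eye']
    np.savez(f'pics/{f}.npz',d=c['depth'],K=c['camera_matrix'],T=T,c=c['color'])
    cv2.imwrite(f'pics/{f}.png',c['color'][:,:,::-1]); return o
def cloud(f):
    z=np.load(f'pics/{f}.npz'); d=z['d']; K=z['K']; T=z['T']
    v,u=np.mgrid[:d.shape[0],:d.shape[1]]
    P=np.stack([(u-K[0,2])/K[0,0]*d,(v-K[1,2])/K[1,1]*d,d],-1)@T[:3,:3].T+T[:3,3]
    P[d==0]=np.nan
    return P,z['c']
E
python3 - <<'E'
from h import *
print(shot('top','t1')); shot('side','s1')
E
```

```text
{'time_s': 0.0, 'q': array([-1.35228734e+00,  1.81549998e-01,  1.60799635e+00, -1.43575898e-05,
        1.35377739e+00, -2.06297649e-01]), 'dq': array([ 4.78015771e-04, -5.87653243e-04, -1.25142189e-03,  9.72034936e-04,
       -6.74178782e-05, -1.95651222e-04]), 'joint_efforts': array([ 2.04723538e-04, -4.44870400e+01, -3.51337695e+01, -2.09088075e-04,
        8.88305018e-03,  2.09255921e-05]), 'eef_pos': array([ 0.23688367, -0.52337937,  0.24938471]), 'eef_rot': array([-8.65484049e-04,  9.77526402e-01,  2.10811251e-01, -1.22936197e-05]), 'wrist_force': array([-0.18451038,  0.51816048, -0.71214014]), 'torque': array([ 0.01976542, -0.03219697, -0.01299999]), 'grasp_force': 0.0, 'opening': 1.0047630041124436}
```

View pics/t1.png

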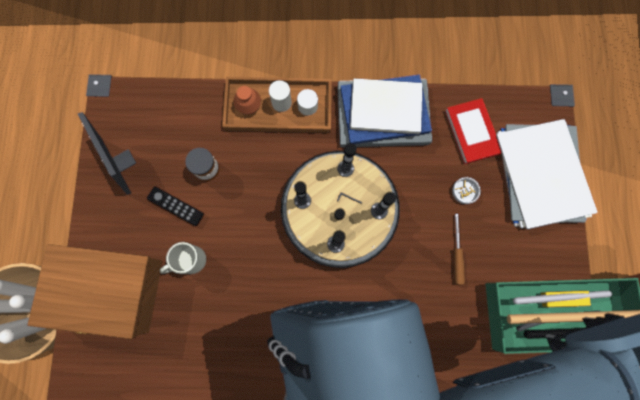

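View pics/s1.png

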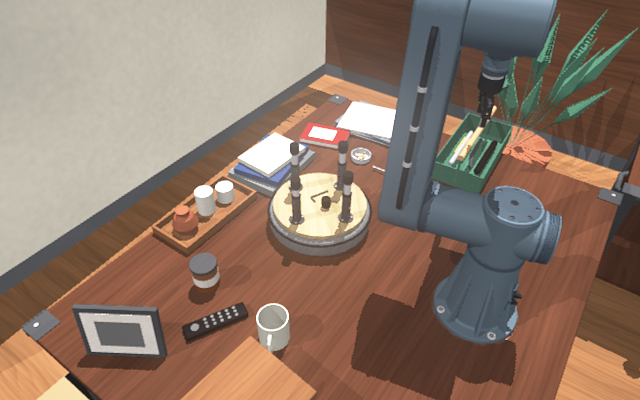

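Run:
```python
from h import *
for f in ('t1','s1'):
    P,c=cloud(f); z=P[...,2]
    m=((z>0.19)&(z<0.30)).astype('uint8')
    n,l,s,ce=cv2.connectedComponentsWithStats(m)
    for i in range(1,n):
        if s[i,4]>25:
            p=P[l==i]; top=np.percentile(p[:,2],90); q=p[p[:,2]>top-.006]
            print(f,s[i],ce[i].round(),'top',top.round(4),'c',q.mean(0).round(4),'mid',((q.min(0)+q.max(0))/2).round(4),'ext',np.ptp(q,0).round(3))
```

```text
t1 [344 143  13  19 184] [350. 151.] top 0.2596 c [ 0.6426 -0.0416  0.2577] mid [ 0.6427 -0.0414  0.2579] ext [0.028 0.029 0.009]
t1 [294 181  13  15 153] [300. 188.] top 0.2467 c [0.5508 0.0746 0.2447] mid [0.5507 0.0745 0.2451] ext [0.028 0.028 0.008]
t1 [381 191  16  16 176] [388. 199.] top 0.2595 c [ 0.5265 -0.1334  0.2576] mid [ 0.5269 -0.1341  0.2576] ext [0.029 0.028 0.007]
t1 [333 230  13  15 148] [339. 236.] top 0.2597 c [ 0.4345 -0.0174  0.2577] mid [ 0.4344 -0.0175  0.2579] ext [0.027 0.027 0.008]
t1 [582 316  14   9  56] [587. 319.] top 0.2754 c [ 0.267  -0.5611  0.2763] mid [ 0.2665 -0.5618  0.2781] ext [0.005 0.008 0.016]
t1 [546 334  17  17 111] [552. 339.] top 0.2986 c [ 0.218  -0.4633  0.297 ] mid [ 0.2171 -0.4663  0.2962] ext [0.03  0.029 0.006]
s1 [   0    0  193   77 4511] [80. 32.] top 0.2868 c [ 1.9293 -0.14    0.29  ] mid [ 1.9285 -0.1857  0.2904] ext [0.031 0.689 0.019]
s1 [593   0  47  10 232] [623.   3.] top 0.22 c [ 0.015  -2.1026  0.2212] mid [ 0.0253 -2.0994  0.2254] ext [0.088 0.042 0.023]
s1 [593   9  15  18  55] [599.  20.] top 0.2448 c [ 0.0941 -1.750
[... 267 characters left out ...]
54] mid [ 0.2347 -0.4981  0.2952] ext [0.071 0.101 0.009]
s1 [338 141  10  21 161] [342. 150.] top 0.2548 c [ 0.527  -0.1265  0.2535] mid [ 0.5269 -0.1282  0.2536] ext [0.028 0.029 0.009]
s1 [289 142  10  22 175] [294. 152.] top 0.2547 c [ 0.6426 -0.0352  0.2535] mid [ 0.6437 -0.0363  0.2529] ext [0.03  0.03  0.008]
s1 [342 171  11  24 197] [347. 181.] top 0.2551 c [ 0.4345 -0.0103  0.2541] mid [ 0.4351 -0.0112  0.2539] ext [0.028 0.031 0.008]
s1 [290 176  10  19 160] [295. 185.] top 0.2427 c [0.551  0.0811 0.2412] mid [0.5519 0.0798 0.2415] ext [0.032 0.03  0.009]
s1 [ 377  215  173   70 2359] [481. 256.] top 0.2945 c [0.0704 0.0792 0.2944] mid [0.0786 0.0803 0.2943] ext [0.377 0.096 0.011]
```

The top view shows the stool at about (340,208), with feet at (350,151), (300,188), (388,199) and (339,236). The short one is at (300,188), 13 mm low, about (0.551, 0.076). The feet form a circle of about 105 mm radius, as specified. I'll move above the short foot, raising first.

play_rows:
  xyz:
    - [0, 0, -60]
    - [20, -15, -120]
    - [70, -55, -150]
    - [125, -97, -150]
    - [175, -137, -150]
    - [225, -175, -150]
    - [275, -215, -150]
    - [325, -254, -150]
    - [375, -293, -150]
    - [425, -332, -150]
  rot:
    - [0, 0, 0]
    - [0, 0, 0]
    - [0, 0, 0]
    - [0, 0, 0]
    - [0, 0, 0]
    - [0, 0, 0]
    - [0, 0, 0]
    - [0, 0, 0]
    - [0, 0, 0]
    - [0, 0, 0]
  grip: [0.6, 0.6, 0.6, 0.6, 0.6, 0.6, 0.6, 0.6, 0.6, 0.6]

```text
time_s: 1.35
eef_pos: [0.4777, -0.0636, 0.4001]
eef_rot: [0.0, 0.978, 0.211, 0.0]
wrist_force: [1.3, -0.8, 0.3]
opening: 0.598
grasp_force: 0.0
```

Run:
```python
from h import *
o=shot('wrist','w1')
print(o['time_s'],o['eef_pos'],o['eef_rot'],o['q'],o['opening'])
c=vision.camera('wrist'); print(c['hand_eye'].round(3))
y=2*np.arctan2(o['eef_rot'][2],o['eef_rot'][1])
d=np.array([.551,.077])-o['eef_pos'][:2]
print(y, d@[np.cos(y),np.sin(y)], d@[np.sin(y),-np.cos(y)])
```

```text
1.35 [ 0.47765778 -0.06363985  0.40013587] [8.30689030e-05 9.77540865e-01 2.10745936e-01 2.03698246e-05] [-3.79341832e-01 -1.19110331e-01  1.61827810e+00 -1.15467452e-04
  1.64229840e+00  7.66770295e-01] 0.598493078930682
[[-0.    -0.959 -0.284  0.071]
 [ 1.    -0.    -0.001 -0.002]
 [ 0.001 -0.284  0.959 -0.124]
 [ 0.     0.     0.     1.   ]]
0.4246759436229371 0.12477460494215435 -0.09792826544863048
```

play_rows:
  xyz:
    - [30, -24, 0]
    - [60, -48, 0]
    - [90, -72, 0]
    - [115, -90, 0]
    - [125, -98, 0]
    - [125, -98, 0]
    - [125, -98, 0]
    - [125, -98, 0]
    - [125, -98, 0]
    - [125, -98, 0]
  rot:
    - [0, 0, 0]
    - [0, 0, 0]
    - [0, 0, 0]
    - [0, 0, 0]
    - [0, 0, 0]
    - [0, 0, 0]
    - [0, 0, 0]
    - [0, 0, 0]
    - [0, 0, 0]
    - [0, 0, 0]
  grip: [0.6, 0.6, 0.6, 0.6, 0.6, 0.6, 0.6, 0.6, 0.6, 0.6]

```text
time_s: 2.7
eef_pos: [0.5506, 0.0748, 0.4004]
eef_rot: [0.0, 0.978, 0.211, 0.0]
wrist_force: [0.2, 0.6, 0.4]
opening: 0.6
grasp_force: 0.0
```

Run:
```python
from h import *
o=shot('wrist','w2'); p0=o['eef_pos']
print(o['time_s'],p0,o['q'],o['torque'],o['wrist_force'])
y=2*np.arctan2(o['eef_rot'][2],o['eef_rot'][1])
P,c=cloud('w2'); z=P[...,2]
m=((z>0.19)&(z<0.28)).astype('uint8')
n,l,s,ce=cv2.connectedComponentsWithStats(m)
for i in range(1,n):
    if s[i,4]>60:
        p=P[l==i]; top=np.percentile(p[:,2],80); q=p[abs(p[:,2]-top)<.003]
        mid=((q.min(0)+q.max(0))/2); d=mid[:2]-p0[:2]
        print(s[i],'top',top.round(4),np.median(q[:,2]).round(4),'c',q.mean(0).round(4),'mid',mid.round(4),'ext',np.ptp(q,0).round(3),'tool',(d@[np.cos(y),np.sin(y)]).round(4), (d@[np.sin(y),-np.cos(y)]).round(4))
```

```text
2.7 [0.55064861 0.07483808 0.40044019] [-7.84944250e-02  5.45985819e-02  1.44870532e+00 -4.64032672e-05
  1.63803295e+00  1.06795121e+00] [ 0.01018694 -0.01394028  0.03331981] [0.16134528 0.57301713 0.42505182]
[ 463  125   66   41 1977] top 0.2572 0.2569 c [ 0.6409 -0.0389  0.2569] mid [ 0.6409 -0.0396  0.2567] ext [0.029 0.03  0.005] tool 0.0351 0.1414
[ 305  165   35   40 1113] top 0.2443 0.2438 c [0.5495 0.0767 0.2438] mid [0.5492 0.0764 0.2436] ext [0.029 0.029 0.005] tool -0.0007 -0.002
[ 481  265   61   58 1612] top 0.2566 0.2567 c [ 0.5283 -0.1311  0.2566] mid [ 0.5277 -0.1318  0.2563] ext [0.023 0.03  0.005] tool -0.1059 0.1788
[ 344  295   34   63 1554] top 0.2569 0.2568 c [ 0.4337 -0.0147  0.2567] mid [ 0.4329 -0.0155  0.2562] ext [0.03  0.03  0.005] tool -0.1444 0.0338
```

View pics/w2.png

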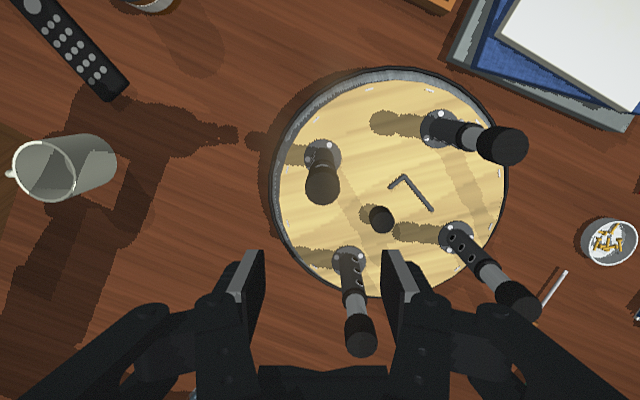

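The wrist view shows the short foot at (322,185), 13.0 mm lower than the others (0.2438 against 0.2568, where 0.257 is expected). It lies −1 and −2 mm off in the tool axes. I'll descend and grip.

play_rows:
  xyz:
    - [-1, -2, 40]
    - [-1, -2, 80]
    - [-1, -2, 115]
    - [-1, -2, 140]
    - [-1, -2, 160]
    - [-1, -2, 172]
    - [-1, -2, 172]
    - [-1, -2, 172]
    - [-1, -2, 172]
    - [-1, -2, 172]
  rot:
    - [0, 0, 0]
    - [0, 0, 0]
    - [0, 0, 0]
    - [0, 0, 0]
    - [0, 0, 0]
    - [0, 0, 0]
    - [0, 0, 0]
    - [0, 0, 0]
    - [0, 0, 0]
    - [0, 0, 0]
  grip: [0.6, 0.6, 0.6, 0.6, 0.6, 0.6, 0.6, 0.6, 0.6, 0.6]

```text
time_s: 4.0
eef_pos: [0.5493, 0.0765, 0.229]
eef_rot: [0.0, 0.978, 0.211, 0.001]
wrist_force: [-0.2, 0.0, 0.0]
opening: 0.601
grasp_force: 0.0
```

Run:
```python
from h import *
o=shot('wrist','w3'); print(o['eef_pos'],o['wrist_force'],o['torque'])
P,c=cloud('w3'); z=P[...,2]
p=P[(abs(P[...,0]-.5494)<.025)&(abs(P[...,1]-.0766)<.025)&(z>.235)&(z<.25)]
print(len(p), p.mean(0),(p.min(0)+p.max(0))/2,np.ptp(p,0))
```

```text
[0.54929902 0.07653557 0.22896985] [-0.19421447  0.00884944  0.0497877 ] [ 0.02441345 -0.00684541  0.02178082]
6292 [0.55186564 0.07546603 0.24312968] [0.548903   0.07658969 0.24250222] [0.04468366 0.04989099 0.01496906]
```

View pics/w3.png

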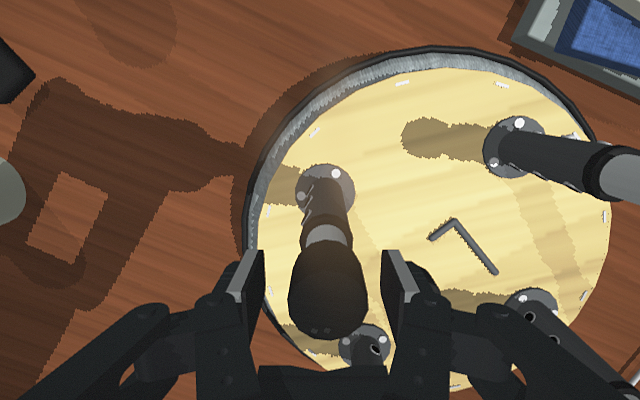

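The foot is at columns 288–367 and the pads are at 262 and 383. It sits about 2 mm to tool +y, which agrees with the top camera. I'll shift +2 mm in y, lower 1 mm and close.

play_rows:
  xyz:
    - [0, 2, 1]
    - [0, 2, 1]
    - [0, 2, 1]
    - [0, 2, 1]
    - [0, 2, 1]
    - [0, 2, 1]
    - [0, 2, 1]
    - [0, 2, 1]
    - [0, 2, 1]
    - [0, 2, 1]
  rot:
    - [0, 0, 0]
    - [0, 0, 0]
    - [0, 0, 0]
    - [0, 0, 0]
    - [0, 0, 0]
    - [0, 0, 0]
    - [0, 0, 0]
    - [0, 0, 0]
    - [0, 0, 0]
    - [0, 0, 0]
  grip: [0.6, 0.6, 0.5, 0.42, 0.38, 0.34, 0.3, 0.25, 0.25, 0.25]

```text
time_s: 5.3
eef_pos: [0.5499, 0.0747, 0.2275]
eef_rot: [0.0, 0.978, 0.211, 0.0]
wrist_force: [0.1, -0.9, 2.1]
opening: 0.341
grasp_force: 59.0
```

Run:
```python
from h import *
o=readout.get_obs(); print(o['eef_pos'],o['wrist_force'],o['torque'],o['opening'],o['grasp_force'])
```

```text
[0.54990778 0.07466331 0.22746552] [ 0.08258378 -0.9320116   2.11726819] [-0.16996509  0.03379816  0.01501391] 0.3406165837281645 59.02115821838379
```

Gripped, and the side load is only about 1 N, so it is well centred. Now I'll draw it up 13 mm.

play_rows:
  xyz:
    - [0, 0, -2]
    - [0, 0, -4]
    - [0, 0, -6]
    - [0, 0, -8]
    - [0, 0, -10]
    - [0, 0, -11.5]
    - [0, 0, -12.5]
    - [0, 0, -13]
    - [0, 0, -13]
    - [0, 0, -13]
  rot:
    - [0, 0, 0]
    - [0, 0, 0]
    - [0, 0, 0]
    - [0, 0, 0]
    - [0, 0, 0]
    - [0, 0, 0]
    - [0, 0, 0]
    - [0, 0, 0]
    - [0, 0, 0]
    - [0, 0, 0]
  grip: [0.25, 0.25, 0.25, 0.25, 0.25, 0.25, 0.25, 0.25, 0.25, 0.25]

```text
time_s: 6.55
eef_pos: [0.5498, 0.0747, 0.2405]
eef_rot: [-0.0, 0.978, 0.211, 0.0]
wrist_force: [1.4, -2.0, -6.6]
opening: 0.334
grasp_force: 59.9
```

Run:
```python
from h import *
o=shot('side','s2'); shot('wrist','w4'); print(o['eef_pos'],o['wrist_force'],o['torque'],o['opening'],o['grasp_force'],o['q'])
P,c=cloud('w4'); z=P[...,2]
# black foot face between the pads, and locked foot tops
p=P[(np.hypot(P[...,0]-.5499,P[...,1]-.0747)<.010)&(z>.235)&(z<.28)]; print(len(p),np.percentile(p[:,2],[20,50,80]).round(4))
P,c=cloud('s2'); z=P[...,2]
for n,x,y in (('short',.551,.081),('b',.527,-.1275),('a',.435,-.0105),('c',.6428,-.0355)):
    p=P[(np.hypot(P[...,0]-x,P[...,1]-y)<.02)&(z>.2)&(z<.28)]; print(n,len(p),np.percentile(p[:,2],[50,90,98]).round(4))
```

```text
[0.54976098 0.07473826 0.24046139] [ 1.41091569 -2.0268414  -6.5648408 ] [-0.34696494 -0.25557761 -0.01123283] 0.33408263059845233 59.87935960292816 [-7.88364019e-02  1.44942981e-01  1.66855877e+00  8.32929431e-06
  1.32808064e+00  1.06714943e+00]
2175 [0.2563 0.2567 0.2572]
short 63 [0.2286 0.2541 0.2619]
b 148 [0.2406 0.2548 0.2563]
a 175 [0.2422 0.2553 0.2567]Traceback (most recent call last):
  File "<stdin>", line 8, in <module>
    return _quantile_unchecked(
        a, q, axis, out, overwrite_input, method, keepdims, weights)
    return _ureduce(a,
                    func=_quantile_ureduce_func,
    ...<5 lines>...
                    overwrite_input=overwrite_input,
                    method=method)
    r = func(a, **kwargs)
    result = _quantile(arr,
                       quantiles=q,
    ...<2 lines>...
                       out=out,
                       weights=wgt)
    slices_having_nans = np.isnan(arr[-1, ...])
                                  ~~~^^^^^^^^^
IndexError: index -1 is out of bounds for axis 0 with size 0
```

The foot's top is now at 0.2567, level with the others at 0.2568. Now I'll turn it in small steps and watch the torque.

play_rows:
  xyz:
    - [0, 0, 0]
    - [0, 0, 0]
    - [0, 0, 0]
    - [0, 0, 0]
    - [0, 0, 0]
    - [0, 0, 0]
    - [0, 0, 0]
    - [0, 0, 0]
    - [0, 0, 0]
    - [0, 0, 0]
  rot:
    - [0, 0, -0.04]
    - [0, 0, -0.08]
    - [0, 0, -0.12]
    - [0, 0, -0.16]
    - [0, 0, -0.2]
    - [0, 0, -0.24]
    - [0, 0, -0.28]
    - [0, 0, -0.32]
    - [0, 0, -0.36]
    - [0, 0, -0.36]
  grip: [0.25, 0.25, 0.25, 0.25, 0.25, 0.25, 0.25, 0.25, 0.25, 0.25]

```text
time_s: 7.9
eef_pos: [0.5499, 0.0747, 0.2405]
eef_rot: [0.0, 0.924, 0.382, 0.0]
wrist_force: [2.7, -2.5, -5.8]
opening: 0.334
grasp_force: 60.2
```

```bash
cat > s.py <<'E'
from h import *
o=readout.get_obs(); print(o['time_s'],o['eef_pos'].round(4),'F',o['wrist_force'].round(2),'T',o['torque'].round(3),'q6',o['q'][5].round(3),o['opening'].round(3))
E
python3 s.py
```

```text
Traceback (most recent call last):
  File "s.py", line 2, in <module>
    o=readout.get_obs(); print(o['time_s'],o['eef_pos'].round(4),'F',o['wrist_force'].round(2),'T',o['torque'].round(3),'q6',o['q'][5].round(3),o['opening'].round(3))
                                                                                                                                                ^^^^^^^^^^^^^^^^^^
AttributeError: 'float' object has no attribute 'round'
```

play_rows:
  xyz:
    - [0, 0, 0]
    - [0, 0, 0]
    - [0, 0, 0]
    - [0, 0, 0]
    - [0, 0, 0]
    - [0, 0, 0]
    - [0, 0, 0]
    - [0, 0, 0]
    - [0, 0, 0]
    - [0, 0, 0]
  rot:
    - [0, 0, -0.03]
    - [0, 0, -0.06]
    - [0, 0, -0.09]
    - [0, 0, -0.12]
    - [0, 0, -0.15]
    - [0, 0, -0.18]
    - [0, 0, -0.21]
    - [0, 0, -0.24]
    - [0, 0, -0.27]
    - [0, 0, -0.27]
  grip: [0.25, 0.25, 0.25, 0.25, 0.25, 0.25, 0.25, 0.25, 0.25, 0.25]

```text
time_s: 9.15
eef_pos: [0.55, 0.0746, 0.2405]
eef_rot: [0.0, 0.864, 0.503, 0.0]
wrist_force: [1.0, -2.5, -1.2]
opening: 0.334
grasp_force: 60.5
```

```bash
sed -i "s/o\['opening'\].round(3)/o['opening']/" s.py; python3 s.py
```

```text
9.15 [0.55   0.0746 0.2405] F [ 1.03 -2.46 -1.21] T [-0.402 -0.363  0.001] q6 0.437 0.3338532787818582
```

play_rows:
  xyz:
    - [0, 0, 0]
    - [0, 0, 0]
    - [0, 0, 0]
    - [0, 0, 0]
    - [0, 0, 0]
    - [0, 0, 0]
    - [0, 0, 0]
    - [0, 0, 0]
    - [0, 0, 0]
    - [0, 0, 0]
  rot:
    - [0, 0, -0.03]
    - [0, 0, -0.06]
    - [0, 0, -0.09]
    - [0, 0, -0.12]
    - [0, 0, -0.15]
    - [0, 0, -0.18]
    - [0, 0, -0.21]
    - [0, 0, -0.24]
    - [0, 0, -0.27]
    - [0, 0, -0.27]
  grip: [0.25, 0.25, 0.25, 0.25, 0.25, 0.25, 0.25, 0.25, 0.25, 0.25]

```text
time_s: 10.4
eef_pos: [0.55, 0.0747, 0.2405]
eef_rot: [0.0, 0.788, 0.615, 0.0]
wrist_force: [3.0, -1.8, 0.6]
opening: 0.332
grasp_force: 60.9
```

```bash
python3 s.py
```

```text
10.4 [0.55   0.0747 0.2405] F [ 3.   -1.78  0.61] T [-0.42  -0.704 -0.002] q6 0.167 0.33210740024097335
```

play_rows:
  xyz:
    - [0, 0, 0]
    - [0, 0, 0]
    - [0, 0, 0]
    - [0, 0, 0]
    - [0, 0, 0]
    - [0, 0, 0]
    - [0, 0, 0]
    - [0, 0, 0]
    - [0, 0, 0]
    - [0, 0, 0]
  rot:
    - [0, 0, -0.03]
    - [0, 0, -0.06]
    - [0, 0, -0.09]
    - [0, 0, -0.12]
    - [0, 0, -0.15]
    - [0, 0, -0.18]
    - [0, 0, -0.21]
    - [0, 0, -0.24]
    - [0, 0, -0.27]
    - [0, 0, -0.27]
  grip: [0.25, 0.25, 0.25, 0.25, 0.25, 0.25, 0.25, 0.25, 0.25, 0.25]

```text
time_s: 11.65
eef_pos: [0.5499, 0.0747, 0.2404]
eef_rot: [0.0, 0.698, 0.716, 0.0]
wrist_force: [5.3, -1.9, 2.3]
opening: 0.336
grasp_force: 61.1
```

```bash
python3 s.py
```

```text
11.65 [0.5499 0.0747 0.2404] F [ 5.27 -1.91  2.28] T [-0.277 -1.032 -0.076] q6 -0.103 0.33632868141024935
```

play_rows:
  xyz:
    - [0, 0, 0]
    - [0, 0, 0]
    - [0, 0, 0]
    - [0, 0, 0]
    - [0, 0, 0]
    - [0, 0, 0]
    - [0, 0, 0]
    - [0, 0, 0]
    - [0, 0, 0]
    - [0, 0, 0]
  rot:
    - [0, 0, -0.02]
    - [0, 0, -0.04]
    - [0, 0, -0.06]
    - [0, 0, -0.08]
    - [0, 0, -0.1]
    - [0, 0, -0.12]
    - [0, 0, -0.14]
    - [0, 0, -0.16]
    - [0, 0, -0.16]
    - [0, 0, -0.16]
  grip: [0.25, 0.25, 0.25, 0.25, 0.25, 0.25, 0.25, 0.25, 0.25, 0.25]

```text
time_s: 12.9
eef_pos: [0.55, 0.0748, 0.2404]
eef_rot: [0.0, 0.639, 0.769, 0.0]
wrist_force: [4.8, -1.8, 1.8]
opening: 0.336
grasp_force: 61.1
```

```bash
python3 s.py
```

```text
12.9 [0.55   0.0748 0.2404] F [ 4.83 -1.8   1.75] T [-0.205 -1.053 -0.11 ] q6 -0.263 0.3362203003743772
```

play_rows:
  xyz:
    - [0, 0, 0]
    - [0, 0, 0]
    - [0, 0, 0]
    - [0, 0, 0]
    - [0, 0, 0]
    - [0, 0, 0]
    - [0, 0, 0]
    - [0, 0, 0]
    - [0, 0, 0]
    - [0, 0, 0]
  rot:
    - [0, 0, -0.03]
    - [0, 0, -0.06]
    - [0, 0, -0.09]
    - [0, 0, -0.12]
    - [0, 0, -0.15]
    - [0, 0, -0.18]
    - [0, 0, -0.2]
    - [0, 0, -0.2]
    - [0, 0, -0.2]
    - [0, 0, -0.2]
  grip: [0.25, 0.25, 0.25, 0.25, 0.25, 0.25, 0.25, 0.25, 0.25, 0.25]

```text
time_s: 14.15
eef_pos: [0.55, 0.0748, 0.2404]
eef_rot: [0.0, 0.559, 0.829, 0.0]
wrist_force: [5.2, -2.6, 1.6]
opening: 0.336
grasp_force: 61.1
```

```bash
python3 s.py
```

```text
14.15 [0.55   0.0748 0.2404] F [ 5.2  -2.55  1.65] T [-0.281 -1.005  0.034] q6 -0.463 0.3355248644028743
```

play_rows:
  xyz:
    - [0, 0, 0]
    - [0, 0, 0]
    - [0, 0, 0]
    - [0, 0, 0]
    - [0, 0, 0]
    - [0, 0, 0]
    - [0, 0, 0]
    - [0, 0, 0]
    - [0, 0, 0]
    - [0, 0, 0]
  rot:
    - [0, 0, -0.03]
    - [0, 0, -0.06]
    - [0, 0, -0.09]
    - [0, 0, -0.12]
    - [0, 0, -0.15]
    - [0, 0, -0.18]
    - [0, 0, -0.21]
    - [0, 0, -0.24]
    - [0, 0, -0.24]
    - [0, 0, -0.24]
  grip: [0.25, 0.25, 0.25, 0.25, 0.25, 0.25, 0.25, 0.25, 0.25, 0.25]

```text
time_s: 15.4
eef_pos: [0.55, 0.0747, 0.2404]
eef_rot: [0.0, 0.456, 0.89, 0.0]
wrist_force: [5.7, -1.2, 1.5]
opening: 0.338
grasp_force: 61.3
```

```bash
python3 s.py
```

```text
15.4 [0.55   0.0747 0.2404] F [ 5.7  -1.23  1.49] T [-0.2   -1.076 -0.047] q6 -0.703 0.33773926024730117
```

play_rows:
  xyz:
    - [0, 0, 0]
    - [0, 0, 0]
    - [0, 0, 0]
    - [0, 0, 0]
    - [0, 0, 0]
    - [0, 0, 0]
    - [0, 0, 0]
    - [0, 0, 0]
    - [0, 0, 0]
    - [0, 0, 0]
  rot:
    - [0, 0, -0.03]
    - [0, 0, -0.06]
    - [0, 0, -0.09]
    - [0, 0, -0.12]
    - [0, 0, -0.15]
    - [0, 0, -0.18]
    - [0, 0, -0.21]
    - [0, 0, -0.24]
    - [0, 0, -0.24]
    - [0, 0, -0.24]
  grip: [0.25, 0.25, 0.25, 0.25, 0.25, 0.25, 0.25, 0.25, 0.25, 0.25]

```text
time_s: 16.65
eef_pos: [0.5501, 0.0747, 0.2404]
eef_rot: [0.0, 0.346, 0.938, 0.0]
wrist_force: [6.2, -1.5, 2.0]
opening: 0.334
grasp_force: 61.1
```

```bash
python3 s.py
```

```text
16.65 [0.5501 0.0747 0.2404] F [ 6.19 -1.46  2.03] T [-0.191 -1.026 -0.05 ] q6 -0.943 0.33436976515038125
```

play_rows:
  xyz:
    - [0, 0, 0]
    - [0, 0, 0]
    - [0, 0, 0]
    - [0, 0, 0]
    - [0, 0, 0]
    - [0, 0, 0]
    - [0, 0, 0]
    - [0, 0, 0]
    - [0, 0, 0]
    - [0, 0, 0]
  rot:
    - [0, 0, -0.03]
    - [0, 0, -0.06]
    - [0, 0, -0.09]
    - [0, 0, -0.12]
    - [0, 0, -0.15]
    - [0, 0, -0.18]
    - [0, 0, -0.21]
    - [0, 0, -0.24]
    - [0, 0, -0.24]
    - [0, 0, -0.24]
  grip: [0.25, 0.25, 0.25, 0.25, 0.25, 0.25, 0.25, 0.25, 0.25, 0.25]

```text
time_s: 17.9
eef_pos: [0.5498, 0.0747, 0.2403]
eef_rot: [-0.0, 0.231, 0.973, 0.0]
wrist_force: [5.0, -1.9, 3.5]
opening: 0.336
grasp_force: 61.2
```

```bash
python3 s.py
```

```text
17.9 [0.5498 0.0747 0.2403] F [ 5.03 -1.93  3.49] T [-0.108 -0.85  -0.239] q6 -1.183 0.3355370878048245
```

play_rows:
  xyz:
    - [0, 0, 0]
    - [0, 0, 0]
    - [0, 0, 0]
    - [0, 0, 0]
    - [0, 0, 0]
    - [0, 0, 0]
    - [0, 0, 0]
    - [0, 0, 0]
    - [0, 0, 0]
    - [0, 0, 0]
  rot:
    - [0, 0, -0.01]
    - [0, 0, -0.02]
    - [0, 0, -0.03]
    - [0, 0, -0.04]
    - [0, 0, -0.05]
    - [0, 0, -0.05]
    - [0, 0, -0.05]
    - [0, 0, -0.05]
    - [0, 0, -0.05]
    - [0, 0, -0.05]
  grip: [0.25, 0.25, 0.25, 0.25, 0.25, 0.25, 0.25, 0.25, 0.25, 0.25]

```text
time_s: 19.15
eef_pos: [0.5498, 0.0747, 0.2403]
eef_rot: [-0.0, 0.207, 0.978, -0.0]
wrist_force: [2.9, -2.3, 3.8]
opening: 0.337
grasp_force: 61.2
```

```bash
python3 s.py
```

```text
19.15 [0.5498 0.0747 0.2403] F [ 2.9  -2.29  3.85] T [-0.177 -0.721 -0.34 ] q6 -1.233 0.33675781024832485
```

Torque rose 0.10 Nm for 0.05 rad, which is the rubber's stiffness, so the leg is locked. I'll relieve the twist.

play_rows:
  xyz:
    - [0, 0, 0]
    - [0, 0, 0]
    - [0, 0, 0]
    - [0, 0, 0]
    - [0, 0, 0]
    - [0, 0, 0]
    - [0, 0, 0]
    - [0, 0, 0]
    - [0, 0, 0]
    - [0, 0, 0]
  rot:
    - [0, 0, 0.04]
    - [0, 0, 0.08]
    - [0, 0, 0.12]
    - [0, 0, 0.16]
    - [0, 0, 0.2]
    - [0, 0, 0.2]
    - [0, 0, 0.2]
    - [0, 0, 0.2]
    - [0, 0, 0.2]
    - [0, 0, 0.2]
  grip: [0.25, 0.25, 0.25, 0.25, 0.25, 0.25, 0.25, 0.25, 0.25, 0.25]

```text
time_s: 20.4
eef_pos: [0.55, 0.0748, 0.2403]
eef_rot: [0.0, 0.303, 0.953, 0.0]
wrist_force: [3.9, -2.0, 2.2]
opening: 0.336
grasp_force: 61.2
```

```bash
python3 s.py
python3 - <<'E'
from h import *
shot('wrist','w5'); shot('side','s3')
a=cv2.imread('pics/w5.png'); b=cv2.imread('pics/s3.png')[130:250,250:400]
cv2.imwrite('pics/m5.png',cv2.resize(b,None,fx=4,fy=4,interpolation=cv2.INTER_CUBIC))
E
```

```text
20.4 [0.55   0.0748 0.2403] F [ 3.94 -1.98  2.22] T [-0.185 -0.863 -0.083] q6 -1.034 0.3356676897340888
```

View pics/w5.png

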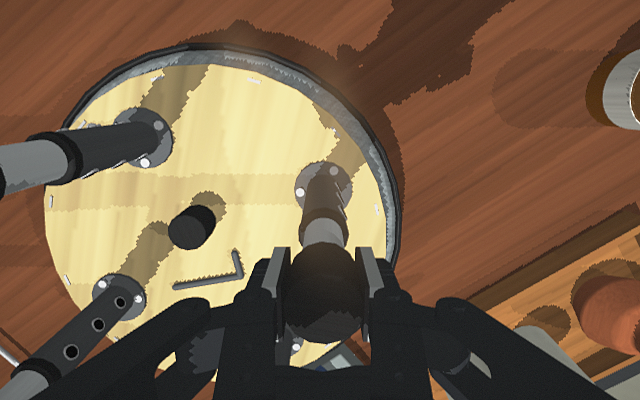

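View pics/m5.png

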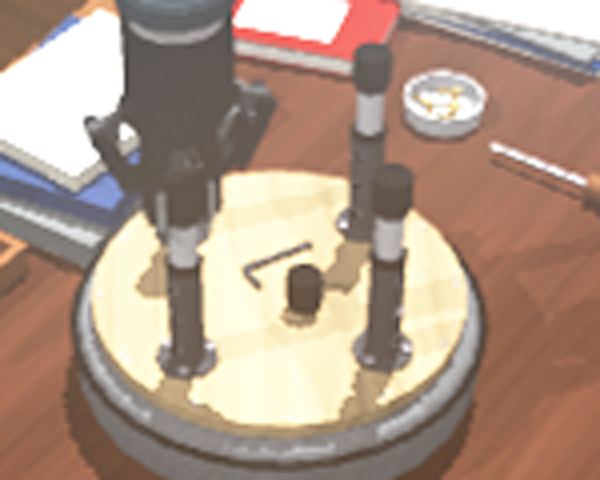

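The wrist view shows the gripped foot at (325,290) and the sleeve around (330,210), with no disturbance. I'll enlarge the sleeve to look for the button.

Run:
```python
import cv2,numpy as np
a=cv2.imread('pics/w5.png')[150:260,270:400]
cv2.imwrite('pics/m6.png',cv2.resize(np.clip(a*1.6,0,255).astype('uint8'),None,fx=5,fy=5,interpolation=cv2.INTER_CUBIC))
```

```text
(no output)
```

View pics/m6.png

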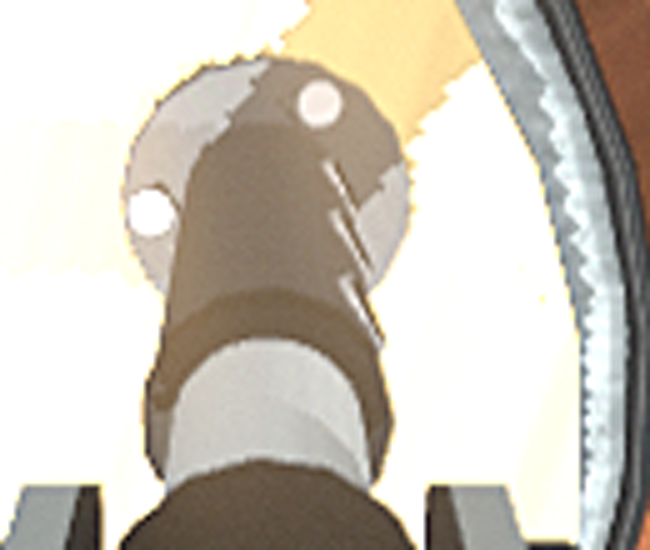

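The outer row shows at (350,240) with nothing protruding, so the button should be in the inner row, hidden from here. I'll check the lock gently in the other direction.

play_rows:
  xyz:
    - [0, 0, 0]
    - [0, 0, 0]
    - [0, 0, 0]
    - [0, 0, 0]
    - [0, 0, 0]
    - [0, 0, 0]
    - [0, 0, 0]
    - [0, 0, 0]
    - [0, 0, 0]
    - [0, 0, 0]
  rot:
    - [0, 0, 0.04]
    - [0, 0, 0.08]
    - [0, 0, 0.12]
    - [0, 0, 0.16]
    - [0, 0, 0.2]
    - [0, 0, 0.24]
    - [0, 0, 0.27]
    - [0, 0, 0.27]
    - [0, 0, 0.27]
    - [0, 0, 0.27]
  grip: [0.25, 0.25, 0.25, 0.25, 0.25, 0.25, 0.25, 0.25, 0.25, 0.25]

```text
time_s: 21.75
eef_pos: [0.5501, 0.0747, 0.2403]
eef_rot: [0.0, 0.429, 0.904, 0.0]
wrist_force: [5.2, -1.8, 2.8]
opening: 0.335
grasp_force: 61.2
```

```bash
python3 s.py
```

```text
21.75 [0.5501 0.0747 0.2403] F [ 5.17 -1.79  2.84] T [-0.274 -0.975 -0.041] q6 -0.764 0.3351838757777824
```

play_rows:
  xyz:
    - [0, 0, 0]
    - [0, 0, 0]
    - [0, 0, 0]
    - [0, 0, 0]
    - [0, 0, 0]
    - [0, 0, 0]
    - [0, 0, 0]
    - [0, 0, 0]
    - [0, 0, 0]
    - [0, 0, 0]
  rot:
    - [0, 0, 0.02]
    - [0, 0, 0.04]
    - [0, 0, 0.06]
    - [0, 0, 0.08]
    - [0, 0, 0.1]
    - [0, 0, 0.1]
    - [0, 0, 0.1]
    - [0, 0, 0.1]
    - [0, 0, 0.1]
    - [0, 0, 0.1]
  grip: [0.25, 0.25, 0.25, 0.25, 0.25, 0.25, 0.25, 0.25, 0.25, 0.25]

```text
time_s: 23.0
eef_pos: [0.5501, 0.0747, 0.2403]
eef_rot: [0.0, 0.473, 0.881, 0.0]
wrist_force: [5.0, -2.0, 2.0]
opening: 0.339
grasp_force: 61.1
```

```bash
python3 s.py
```

```text
23.0 [0.5501 0.0747 0.2403] F [ 4.97 -1.95  2.  ] T [-0.247 -0.988  0.039] q6 -0.664 0.3385900655971255
```

play_rows:
  xyz:
    - [0, 0, 0]
    - [0, 0, 0]
    - [0, 0, 0]
    - [0, 0, 0]
    - [0, 0, 0]
    - [0, 0, 0]
    - [0, 0, 0]
    - [0, 0, 0]
    - [0, 0, 0]
    - [0, 0, 0]
  rot:
    - [0, 0, 0.02]
    - [0, 0, 0.04]
    - [0, 0, 0.06]
    - [0, 0, 0.08]
    - [0, 0, 0.1]
    - [0, 0, 0.1]
    - [0, 0, 0.1]
    - [0, 0, 0.1]
    - [0, 0, 0.1]
    - [0, 0, 0.1]
  grip: [0.25, 0.25, 0.25, 0.25, 0.25, 0.25, 0.25, 0.25, 0.25, 0.25]

```text
time_s: 24.25
eef_pos: [0.5502, 0.0746, 0.2403]
eef_rot: [0.001, 0.517, 0.856, 0.0]
wrist_force: [6.1, -3.2, 2.8]
opening: 0.336
grasp_force: 61.1
```

```bash
python3 s.py
```

```text
24.25 [0.5502 0.0746 0.2403] F [ 6.12 -3.25  2.77] T [-0.344 -1.028  0.116] q6 -0.564 0.3360625025011312
```

Run:
```python
from h import *
t=[]
for i in range(10):
    vision.camera('side'); o=readout.get_obs(); t.append(np.r_[o['wrist_force'],o['torque']])
t=np.array(t); print(t[:,5].round(3)); print(t.mean(0).round(3),t.std(0).round(3),o['time_s'])
c=cv2.imread('pics/w5.png')[150:260,270:400]
```

```text
[0.153 0.06  0.111 0.057 0.131 0.093 0.106 0.063 0.094 0.076]
[ 5.468 -3.009  2.066 -0.368 -1.035  0.094] [0.342 0.398 0.602 0.02  0.012 0.03 ] 24.75
```

play_rows:
  xyz:
    - [0, 0, 0]
    - [0, 0, 0]
    - [0, 0, 0]
    - [0, 0, 0]
    - [0, 0, 0]
    - [0, 0, 0]
    - [0, 0, 0]
    - [0, 0, 0]
    - [0, 0, 0]
    - [0, 0, 0]
  rot:
    - [0, 0, 0.02]
    - [0, 0, 0.04]
    - [0, 0, 0.06]
    - [0, 0, 0.08]
    - [0, 0, 0.1]
    - [0, 0, 0.1]
    - [0, 0, 0.1]
    - [0, 0, 0.1]
    - [0, 0, 0.1]
    - [0, 0, 0.1]
  grip: [0.25, 0.25, 0.25, 0.25, 0.25, 0.25, 0.25, 0.25, 0.25, 0.25]

```text
time_s: 26.0
eef_pos: [0.5503, 0.0744, 0.2403]
eef_rot: [0.001, 0.559, 0.829, -0.0]
wrist_force: [6.1, -2.6, 2.1]
opening: 0.333
grasp_force: 61.1
```

```bash
cat > s.py <<'E'
from h import *
t=[]
for i in range(5):
    o=readout.get_obs(); t.append(np.r_[o['wrist_force'],o['torque']]); vision.camera('side')
print(o['time_s'],o['eef_pos'].round(4),'F,T',np.mean(t,0).round(3),'q6',o['q'][5].round(3),o['opening'])
E
python3 s.py
```

```text
26.2 [0.5502 0.0744 0.2403] F,T [ 6.365 -3.219  1.631 -0.44  -1.042  0.209] q6 -0.464 0.3330267468621485
```

Resistance now shows in both directions. When I first swept past this same angle (q6 −0.46) it was free, so the leg is locked. I'll return to the middle of the play.

play_rows:
  xyz:
    - [0, 0, 0]
    - [0, 0, 0]
    - [0, 0, 0]
    - [0, 0, 0]
    - [0, 0, 0]
    - [0, 0, 0]
    - [0, 0, 0]
    - [0, 0, 0]
    - [0, 0, 0]
    - [0, 0, 0]
  rot:
    - [0, 0, -0.04]
    - [0, 0, -0.08]
    - [0, 0, -0.12]
    - [0, 0, -0.16]
    - [0, 0, -0.2]
    - [0, 0, -0.2]
    - [0, 0, -0.2]
    - [0, 0, -0.2]
    - [0, 0, -0.2]
    - [0, 0, -0.2]
  grip: [0.25, 0.25, 0.25, 0.25, 0.25, 0.25, 0.25, 0.25, 0.25, 0.25]

```text
time_s: 27.5
eef_pos: [0.5501, 0.0746, 0.2403]
eef_rot: [0.0, 0.473, 0.881, 0.0]
wrist_force: [4.7, -1.9, 2.2]
opening: 0.338
grasp_force: 61.1
```

```bash
python3 s.py
```

```text
27.7 [0.5501 0.0746 0.2403] F,T [ 5.077 -2.617  2.18  -0.283 -1.016 -0.01 ] q6 -0.664 0.33565684207347346
```

Torque is about zero. I'll let go and rise.

play_rows:
  xyz:
    - [0, 0, 0]
    - [0, 0, 0]
    - [0, 0, 0]
    - [0, 0, 0]
    - [0, 0, -5]
    - [0, 0, -30]
    - [0, 0, -60]
    - [0, 0, -90]
    - [0, 0, -110]
    - [0, 0, -110]
  rot:
    - [0, 0, 0]
    - [0, 0, 0]
    - [0, 0, 0]
    - [0, 0, 0]
    - [0, 0, 0]
    - [0, 0, 0]
    - [0, 0, 0]
    - [0, 0, 0.15]
    - [0, 0, 0.3]
    - [0, 0, 0.45]
  grip: [0.4, 0.5, 0.6, 0.6, 0.6, 0.6, 0.6, 0.6, 0.6, 0.6]

```text
time_s: 29.0
eef_pos: [0.5507, 0.0747, 0.3532]
eef_rot: [0.002, 0.66, 0.751, 0.001]
wrist_force: [-1.1, -0.7, -0.1]
opening: 0.598
grasp_force: 0.0
```

play_rows:
  xyz:
    - [0, 0, 0]
    - [0, 0, 0]
    - [0, 0, 0]
    - [0, 0, 0]
    - [0, 0, 0]
    - [0, 0, 0]
    - [0, 0, 0]
    - [0, 0, 0]
    - [0, 0, 0]
    - [0, 0, 0]
  rot:
    - [0, 0, 0.18]
    - [0, 0, 0.36]
    - [0, 0, 0.54]
    - [0, 0, 0.72]
    - [0, 0, 0.9]
    - [0, 0, 1.08]
    - [0, 0, 1.26]
    - [0, 0, 1.44]
    - [0, 0, 1.62]
    - [0, 0, 1.8]
  grip: [0.6, 0.6, 0.6, 0.6, 0.6, 0.6, 0.6, 0.6, 0.6, 0.6]

```text
time_s: 30.25
eef_pos: [0.5498, 0.0748, 0.3507]
eef_rot: [-0.0, 0.999, -0.051, 0.0]
wrist_force: [0.1, 0.4, -0.3]
opening: 0.605
grasp_force: 0.0
```

play_rows:
  xyz:
    - [0, 0, 0]
    - [0, 0, 0]
    - [0, 0, 0]
    - [0, 0, 0]
    - [0, 0, 0]
    - [0, 0, 0]
    - [0, 0, 0]
    - [0, 0, 0]
    - [0, 0, 0]
    - [0, 0, 0]
  rot:
    - [0, 0, 0.18]
    - [0, 0, 0.36]
    - [0, 0, 0.54]
    - [0, 0, 0.72]
    - [0, 0, 0.9]
    - [0, 0, 0.95]
    - [0, 0, 0.95]
    - [0, 0, 0.95]
    - [0, 0, 0.95]
    - [0, 0, 0.95]
  grip: [0.6, 0.6, 0.6, 0.6, 0.6, 0.6, 0.6, 0.6, 0.6, 0.6]

```text
time_s: 31.5
eef_pos: [0.5498, 0.0747, 0.3503]
eef_rot: [-0.0, 0.867, -0.499, -0.0]
wrist_force: [0.5, 0.4, 0.0]
opening: 0.602
grasp_force: 0.0
```

Run:
```python
from h import *
o=shot('wrist','w6'); shot('top','t2'); print(o['time_s'],o['eef_pos'],o['q'][5],o['wrist_force'])
for f in('w6','t2'):
    P,c=cloud(f); z=P[...,2]
    m=((z>0.235)&(z<0.28)).astype('uint8')
    n,l,s,ce=cv2.connectedComponentsWithStats(m)
    for i in range(1,n):
        if s[i,4]>40:
            p=P[l==i]; top=np.percentile(p[:,2],80); q=p[abs(p[:,2]-top)<.003]
            print(f,s[i],ce[i].round(),np.median(q[:,2]).round(4),q.mean(0).round(4))
```

```text
31.5 [0.54977514 0.07473459 0.35030753] 2.5368135842874566 [0.45149773 0.35027459 0.0425231 ]
w6 [ 510  153   64   50 2388] [542. 177.] 0.2569 [ 0.4333 -0.0159  0.2569]
w6 [ 300  182   45   50 1734] [322. 207.] 0.2567 [0.549  0.0753 0.2566]
t2 [344 143  13  15 149] [350. 149.] 0.258 [ 0.6428 -0.0417  0.258 ]
t2 [294 182  10  12  51] [297. 188.] 0.2576 [0.546  0.0819 0.2575]
t2 [382 191  15  15 154] [389. 198.] 0.2579 [ 0.5273 -0.1336  0.2581]
t2 [333 230  13  14 142] [339. 236.] 0.2584 [ 0.4346 -0.0181  0.2585]
```

View pics/w6.png

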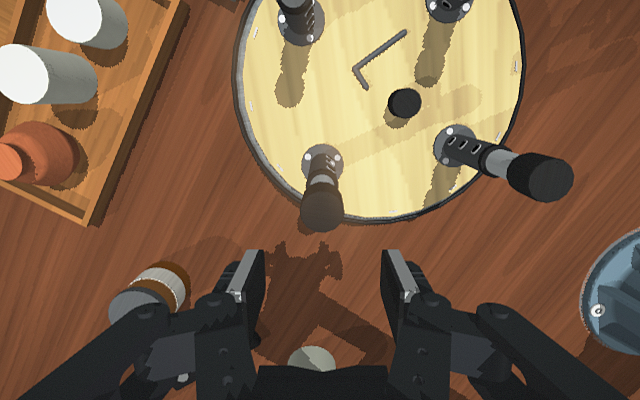

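The foot tops are level (0.2567 against 0.2569) and the stool hasn't moved. The short leg's inner side is in view at (325,165), so I'll enlarge it.

Run:
```python
import cv2,numpy as np
a=cv2.imread('pics/w6.png')[138:198,290:360]
cv2.imwrite('pics/m7.png',cv2.resize(np.clip(a*1.2,0,255).astype('uint8'),None,fx=8,fy=8,interpolation=cv2.INTER_CUBIC))
```

```text
(no output)
```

View pics/m7.png

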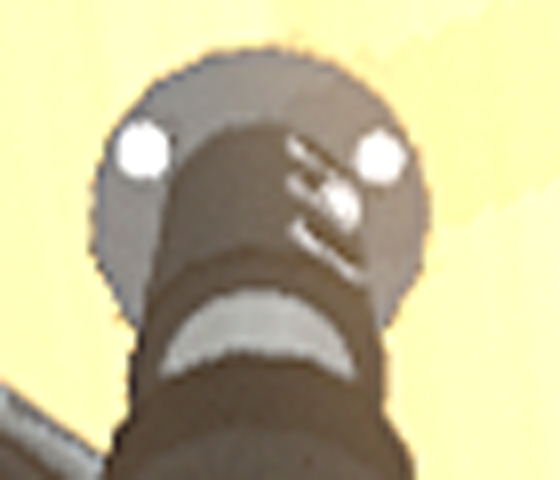

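The bright domed button stands out of the middle hole on the inner side, at (340,200) in the crop. The leg is locked at the right height, the stool is in place and the robot is clear.

```bash
python3 -c "
from bench import ctrl; print(ctrl.hand_in())"
```

```text
the job is handed in; nothing more can be done
None
```

The short leg is drawn out level with the other three and locked, with its button seen standing out of the middle hole on the inner side; I let go, the stool did not move, and the job was handed in at about 32 s.

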